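# Uncap the sensor head and slide it into its test track

### The job

Lift the dust cap off the sensor's lens and set it down in the empty round holder, closed top up and lying flat on the holder's floor. Then, with the cap off, slide the sensor head along its track into the channel until it is fully home against the stop. Keep the sensor head upright, and leave the spare cap and the other loose things on the bench where they are.

Things in the scene. Friction and masses are not known exactly. Their poses are not given: they have to be found in the camera images.
- track: Metal test track fixed to the bench; base plate 310 x 130 x 6 mm. Origin: on the bench at the channel's mouth, on the centreline; +x points in. Channel x = 0 to 100 mm, 84 mm between walls; lips over each side reach in to y = +-34 mm, 17 to 22 mm above the bench. Before the mouth (x = -62 to 0 mm) guide walls, 21 mm high, flare to about 100 mm apart.
- track_stop (a point): Middle of the stop face at the channel's end (track x = 100 mm, 20 mm above the bench): the near face of a grey terminal block 40 mm long, 120 mm wide, its top 76 mm above the bench. Axes as the track's.
- sensor: Loose grey sensor head, about 0.6 kg, on the track's base plate before the channel. Foot plate 100 (x) x 80 (y) x 8 mm, runs under the lips; body 92 x 56 mm, 54 mm high, flush with the plate's rear at x = -50 mm, front at x = +42 mm. Origin: underside, centre of the plate; +x is its front (goes in first), z up. Home: origin 50 mm inside the mouth, rear level with the mouth.
- sensor_lens (a point): Centre of the lens glass, 86 mm above the sensor's underside, at its x = +8 mm, y = 0. Below it the lens barrel, 43 mm in diameter, 62 to 86 mm above the underside, on a collar 56 mm in diameter, 54 to 62 mm. Axes as the sensor head's.
- sensor_rear (a point): Middle of the sensor head's flat rear face, 31 mm above its underside (37 mm above the bench); axes as the sensor head's.
- cap: The loose black plastic dust cap over the sensor's lens: an upside-down cup, 52 mm in outer diameter, 32 mm high, inside 47 mm wide and 28 mm deep. Origin: centre of its open underside; z up through the closed top. On the lens its rim rests on the collar; it must rise 24 mm to clear the barrel.
- holder: The empty cap holder: a shallow round grey plastic dish fixed to the bench, 72 mm outer diameter, 62 mm inner, rim 16 mm high, inner floor 6 mm above the bench. Origin: centre of its underside, on the bench. A like dish with a spare cap in it and a square steel bolt tin (66 x 66 x 24 mm) stand 9 to 19 cm away; the three change places.
- spare_cap: A second black cap, the same as the first, closed top up in the other round dish. Origin as for the cap.
- marker: White marker pen with a blue end, 130 mm long, 14 mm thick, lying on the bench along its x; origin under its middle.
- driver: Screwdriver lying on the bench along its x; origin underneath it.
- hex_key: Dark steel L-shaped hex key, 90 x 28 mm, 6 mm thick, lying flat on the bench; origin under its long leg.
- jar: Clear plastic jar with white lid, 72 mm diameter, 90 mm high; origin: centre of its underside.
Mind the look-alikes: they are no part of the job. What is shaped like the holder but purple is not meant.

How it is judged:
By the outcome, as a careful person would: the job done as asked, in the order asked, and still so for the second after the job is handed in, with the robot touching nothing.
It also fails if it takes over 61 s, if anything falls off the work surface, if the arm or the gripper's body presses on something with over 40 N, if the wrist force passes 120 N, or if a joint passes its speed limit or range.

### The arm

A 7-joint arm with a two-finger parallel gripper is mounted at the origin on the work surface. World frame = base frame: x ahead of the robot, y to its left, z up, the work surface at z = 0. Lengths are in m, angles in rad, forces in N, time in s.
With the tool pointing down it reaches from about 0.4 to 0.875 m from the base axis. Payload 19.3 kg.
Tool frame: the origin (TCP) lies at the centre of the arm's flange, where the gripper is bolted on; the fingertips stand 173 mm ahead of it and the grasp point (between the pads) lies 155 mm ahead of it; z points along the fingers, y is the line along which they close (so a half turn about z gives the same grasp; the last joint's range is limited). The gripper opens to 85 mm and grips with 20 to 120 N. Pads are 22 mm wide; open, the fingers measure 114 mm over their backs; the gripper's body (76 mm by 85 mm) begins 54 mm behind the grasp point. The pads swing forward as they close: fully open they stand 13 mm farther back than shut.
Start: joints at [1.271, 0.521, -0.036, 1.599, 0.021, 1.021, -0.113], TCP at [0.142, -0.609, 0.405] pointing down, gripper open.
Joint ranges: [-2.91, 2.91], [-0.3, 2.13], [-1.5, 1.42], [0.17, 2.43], [-1.26, 4.41], [0.16, 1.93], [-2.52, 2.52]. Speed limits (rad/s): [1.89, 1.89, 2.39, 2.39, 3.01, 3.01, 3.01].

### API

Orientations are given as [roll, pitch, yaw] about the fixed x, y, z axes, in that order (R = Rz(yaw) Ry(pitch) Rx(roll)).
In Python, from workcell import bot, imaging, job gives the robot as it stands.
- The arm moves only by the tool carry_out, never from a script. Its argument "targets" is a list of rows, each a list of 3 entries, a list of its own where there are three numbers: the shift along the tool's x, y, z in units of 0.25 m (1.0 is 0.25 m), then the turn, a rotation vector about the tool's x, y, z in units of 180 degrees (1.0 is 180 degrees), then the opening, from 0 (shut) to 1 (fully open). In form: [[[tx, ty, tz], [wx, wy, wz], jaw], ...]. A call has 1 to 8 rows; each row shifts and turns the commanded pose from where the row before left it, along the tool's axes as they then stand; what a row does not reach is not made up. A row lasts 1/8 s, in which the tool goes at most 62.5 mm and 10.7 degrees, less where a joint would pass 70% of its speed; a pose out of reach is approached as far as the arm can. A call with a number of a shift or a turn outside -1 to 1 is refused whole. A call with a gripper value outside its range is refused whole. The fingers move at their own pace and stop on an object; "force" is the grip in N (left out, the last holds). Time passes only in rows, so rows that do not move let the fingers close. It gives the time, the measured TCP pose, the force and the opening at its end, in the units of the state.
- bot.observe(): the state, without advancing time (a new reading comes with each control period).
- imaging.grab_frame(name): name is "scene" or "top" or "wrist"; returns a dict with "pixels" (420x560x3 uint8, red, green, blue), "mtx" (3x3 intrinsics, pixels), "k1" (the pictures are not rectified: a ray, as slopes to the right and down, at radius r is drawn at 1 + k1 r^2 times it, then the intrinsics apply), "cam_to_world" (4x4, takes a point from camera to world coordinates); the wrist camera has in their place "mount" (4x4, takes a point from camera to tool coordinates, whose origin is the TCP and whose axes are the flange's). Camera axes: x right, y down, z forward; pixel columns grow to the right and rows downward; lengths in m; the calibration is good to about 2 mm. A picture is of the moment at which its call begins: read the wrist's pose just before it. There is no depth.
- job.job_done(): hands the job in, once; it reports no verdict.
The state is a dict: "clock": time; "qpos": joint angles; "qd": joint speeds; "joint_efforts": joint torques, N m; "position": TCP position; "tool_rot": TCP orientation; "force": force on the tool from outside, world axes, zero at the start; "moment": the same for the moment, N m; "grip_width": finger opening in m.
Only numpy, scipy, OpenCV 4.12 (cv2) and the standard library are available. Lean on these libraries where they do the work, as an engineer would, in place of code of your own. Each camera call takes 0.05 s, during which the arm holds its last target. There are 200 camera calls.

## Working session

There is one attempt and no reset: what is moved stays moved. The work goes in short steps, Python scripts to look and compute and a tool call to move; the robot and the scene stay as the last step left them, time stands still between calls to the robot, and variables do not carry over. Pictures are saved under pics/ and viewed, on a budget of 10 in all, crops included, one or two more only if the job needs it, and the job is handed in when it is done.

Besides the shell and the picture viewer there is one more tool, called after "Request:" in YAML: its name, and indented under it one key for each argument. carry_out: Moves the arm, as the interface text tells. Its arguments: {"type":"object","properties":{"targets":{"type":"array"},"force":{"type":"number"}},"required":["targets"]}

```bash
mkdir -p pics; ls; cat > h.py <<'E'
import numpy as np, cv2
from workcell import bot, imaging, job
from scipy.spatial.transform import Rotation as R
def grab(n):
    s=bot.observe(); f=imaging.grab_frame(n)
    if n=="wrist":
        T=np.eye(4); T[:3,3]=s["position"]; r=np.array(s["tool_rot"])
        T[:3,:3]=R.from_euler("xyz",r).as_matrix() if r.size==3 else r
        f["cam_to_world"]=T@np.array(f["mount"])
    np.save(f"pics/{n}.npy",f,allow_pickle=True); return f
def load(n): return np.load(f"pics/{n}.npy",allow_pickle=True).item()
def ray(f,u,v):
    K=np.array(f["mtx"]); T=np.array(f["cam_to_world"])
    p=cv2.undistortPoints(np.array([[[u,v]]],float),K,np.array([f["k1"],0,0,0,0.]) )[0,0] 
    # model: drawn = ray*(1+k1 r^2): same as OpenCV's radial model
    return T[:3,3],T[:3,:3]@np.array([p[0],p[1],1])
def onz(f,u,v,z):
    o,d=ray(f,u,v); return o+d*(z-o[2])/d[2]
def proj(f,P):
    T=np.linalg.inv(np.array(f["cam_to_world"])); p=T[:3,:3]@np.array(P)+T[:3,3]
    x=p[:2]/p[2]; x=x*(1+f["k1"]*(x@x)); K=np.array(f["mtx"]); return K[:2,:2]@x+K[:2,2]
def save(n,img): cv2.imwrite(f"pics/{n}.png",img[:,:,::-1])
E
python3 - <<'E'
from h import *
print(bot.observe())
for n in("scene","top"):
    f=grab(n); print(n,np.round(f["cam_to_world"],3),f["k1"],f["mtx"]); save(n+"0",cv2.resize(f["pixels"],(800,600),interpolation=cv2.INTER_CUBIC))
E
```

```text
pics
{'clock': 0.0, 'qpos': array([ 1.27075361,  0.52202649, -0.03629366,  1.60001111,  0.02119922,
        1.0211258 , -0.11281451]), 'qd': array([-0.00080034, -0.00091621, -0.00090862, -0.00168237,  0.00079191,
        0.00064627,  0.00117692]), 'joint_efforts': array([ 1.72535215e-04, -9.27096605e+01,  1.98010124e+00, -3.69929659e+01,
        1.78184576e-02,  8.14825762e-03,  6.07229117e-05]), 'position': array([ 0.14231759, -0.60843052,  0.40411712]), 'tool_rot': array([-3.14041117e+00,  1.02242490e-04,  2.29788688e-01]), 'force': array([-0.35719795, -0.16262875,  0.03527786]), 'moment': array([ 0.01751089, -0.00186467, -0.00808027]), 'grip_width': 0.08551189140311573}
scene [[ 0.723  0.429 -0.542  1.078]
 [ 0.691 -0.449  0.566 -0.577]
 [ 0.    -0.784 -0.621  0.714]
 [ 0.     0.     0.     1.   ]] 0.01963506941346625 [[403.45807616   0.         278.42465383]
 [  0.         403.45807616 214.25955458]
 [  0.           0.           1.        ]]
top [[-0.013 -0.989  0.15   0.425]
 [-1.     0.013 -0.005 -0.012]
 [ 0.003 -0.15  -0.989  0.91 ]
 [ 0.     0.     0.     1.   ]] 0.01681781137267624 [[424.8886622    0.         280.8022619 ]
 [  0.         424.8886622  214.23387037]
 [  0.           0.           1.        ]]
```

View pics/top0.png

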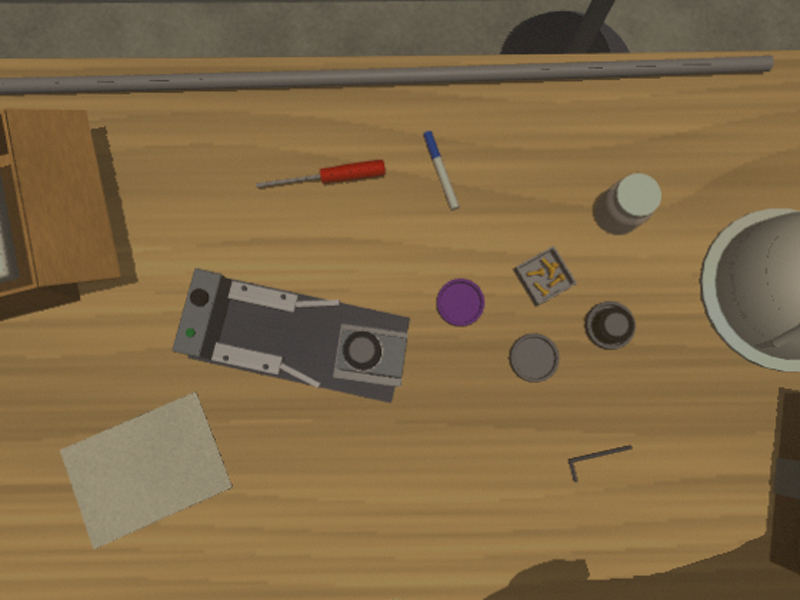

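View pics/scene0.png

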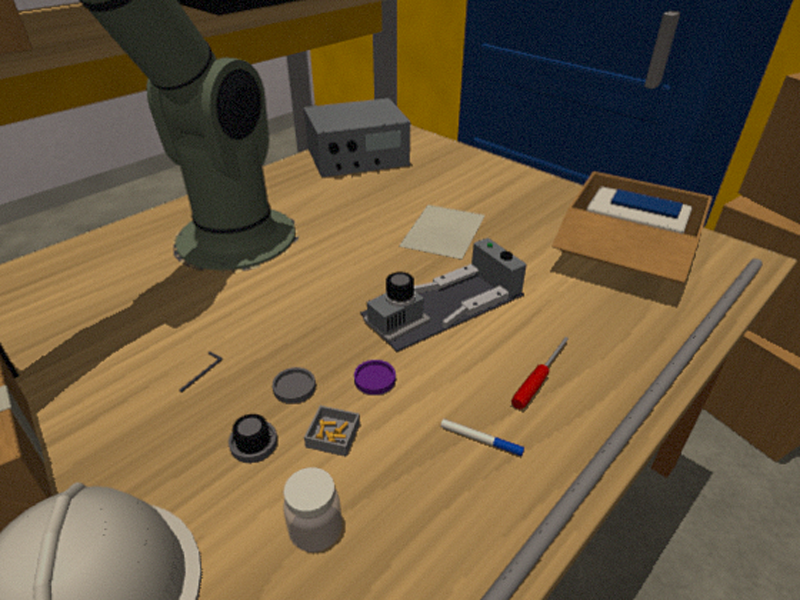

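Top view (800x600): the capped lens is at (361,350) and the empty grey holder at (534,358). The spare cap is at (610,325), the bolt tin at (544,276) and the purple decoy at (460,302). The track runs left, with the stop block at about (200,310). I'll measure these now.

```bash
python3 - <<'E'
from h import *
t=load("top"); s=load("scene"); k=0.7
hsv=cv2.cvtColor(t["pixels"],cv2.COLOR_RGB2HSV)
# wood is saturated; grey objects are not
m=((hsv[...,1]<75)).astype(np.uint8)*255
m=cv2.morphologyEx(m,cv2.MORPH_OPEN,np.ones((3,3)))
cs,_=cv2.findContours(m,cv2.RETR_EXTERNAL,cv2.CHAIN_APPROX_NONE)
for c in cs:
    a=cv2.contourArea(c)
    if a<300: continue
    (x,y),w,an=cv2.minAreaRect(c); 
    print("c",a,np.round((x/k,y/k)),np.round(w,1),round(an,1))
    if 800<a<1200:
        e=cv2.fitEllipse(c); print("  ell",e, onz(t,*e[0],0.016))
    if a>5000: print("  box",[np.round(onz(t,*p,0.006),4) for p in cv2.boxPoints(cv2.minAreaRect(c))])
# scene holder
print("manual tops: cap",onz(t,361*k,350*k,0.100))
print("scene cap", onz(s,400*k,281*k,0.1), "holder top",onz(t,534*k,357*k,0.016),"scene",onz(s,294*k,384*k,.016))
a=t["pixels"][170:300,110:300]; b=s["pixels"][160:260,240:380]
A=cv2.resize(a,None,fx=4.2,fy=4.2,interpolation=cv2.INTER_CUBIC);A=np.clip(A*1.5,0,255).astype(np.uint8);save("crop",A)
# corners by hand (800x600)
for n,p in dict(nearR=(409,318),nearL=(392,402)).items(): print(n,onz(t,p[0]*k,p[1]*k,.006))
E
```

```text
c 310.5 [788. 479.] [26. 15.] 90.0
c 7376.0 [144. 470.] [ 73.  108.2] 66.8
  box [array([0.3554, 0.4892, 0.006 ]), array([0.4392, 0.289 , 0.006 ]), array([0.302 , 0.2248, 0.006 ]), array([0.2227, 0.4216, 0.006 ])]
c 838.5 [534. 357.] [32. 33.] 90.0
  ell ((373.6258239746094, 249.97702026367188), (32.14442443847656, 33.26398468017578), 139.60362243652344) [ 0.48211662 -0.21028286  0.016     ]
c 9209.5 [293. 335.] [161.1  62.3] 12.6
  box [array([0.495 , 0.3259, 0.006 ]), array([0.6263, 0.3024, 0.006 ]), array([ 0.545, -0.037,  0.006]), array([ 0.4167, -0.0063,  0.006 ])]
c 483.5 [545. 275.] [30.8 32.6] 60.3
c 6281.5 [749. 289.] [113.  69.] 90.0
  box [array([ 0.708 , -0.4784,  0.006 ]), array([ 0.7056, -0.6285,  0.006 ]), array([ 0.4592, -0.6012,  0.006 ]), array([ 0.4608, -0.4569,  0.006 ])]
c 435.5 [  9. 232.] [69. 12.] 90.0
c 1021.0 [633. 199.] [33.1 38.9] 63.4
  ell ((442.9662170410156, 139.35400390625), (32.826026916503906, 40.06702423095703), 52.328819274902344) [ 0.72134187 -0.3724302   0.016     ]
c 5245.5 [386.  75.] [ 11.8 540.5] 88.3
  box [array([0.9353, 0.6128, 0.006 ]), array([ 0.9593, -0.6123,  0.006 ]), array([ 0.9305, -0.6103,  0.006 ]), array([0.9069, 0.6099, 0.006 ])]
c 20835.0 [399.  29.] [ 40. 559.] 90.0
  box [array([1.0683, 0.6223, 0.006 ]), array([ 1.0538, -0.6648,  0.006 ]), array([ 0.955 , -0.6548,  0.006 ]), array([0.9697, 0.6149, 0.006 ])]
manual tops: cap [0.48915803 0.03848429 0.1       ]
scene cap [0.49454239 0.0383546  0.1       ] holder top [ 0.48227356 -0.21065597  0.016     ] scene [ 0.48852931 -0.21091447  0.016     ]
nearR [ 0.54378318 -0.02788979  0.006     ]
nearL [ 0.41955155 -0.00099207  0.006     ]
```

View pics/crop.png

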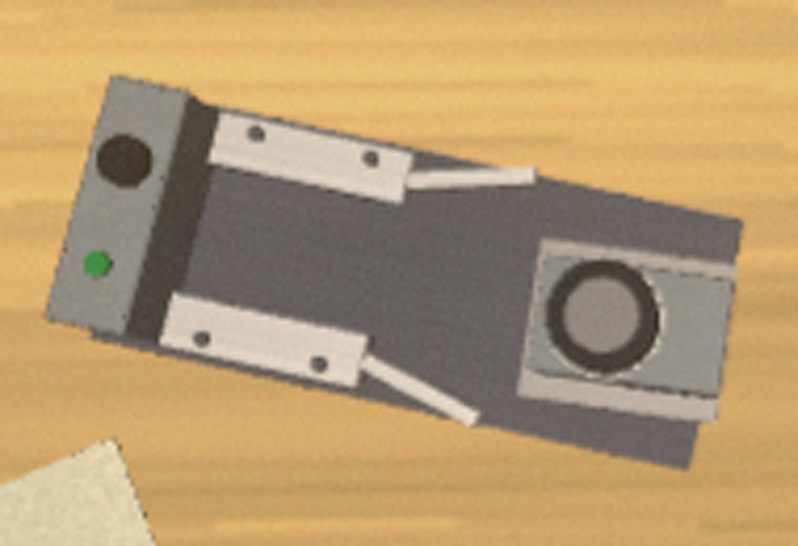

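The crop shows the lip ends at the mouth (404,203)/(370,336), the base plate corners (742,221)/(688,469), and the body and foot corners. The sensor sits slightly skewed to the track.

```bash
python3 - <<'E'
from h import *
t=load("top")
def P(x,y,z): return onz(t,110+(x+.0)/4.2,170+y/4.2,z)[:2]
def ang(d): return np.degrees(np.arctan2(d[1],d[0]))
L=[P(404,203,.022),P(370,336,.022)]; print("lip in",L,np.linalg.norm(L[0]-L[1]))
O=[P(412,153,.022),P(357,386,.022)];print("lip out",O,np.linalg.norm(O[0]-O[1]))
far=[P(209,160,.022),P(173,293,.022)]; print("far lip", np.linalg.norm(far[0]-L[0]),ang(far[0]-L[0]),ang(far[1]-L[1]))
C=[P(742,221,.006),P(688,469,.006)]; print("near corners",C,np.linalg.norm(C[0]-C[1]),"axis",ang(C[0]-C[1])+90)
F=P(92,338,.006); print("side axis",ang(F-C[1]),np.linalg.norm(F-C[1]))
print("mouth from near edge",np.mean(L,axis=0)-np.mean(C,axis=0), ang(np.mean(L,axis=0)-np.mean(C,axis=0)))
B=[P(733,278,.06),P(719,395,.06),P(545,250,.06),P(527,373,.06)]
print("body",np.round(B,4),"ax",ang(B[2]-B[0]),ang(B[3]-B[1]),"w",np.linalg.norm(B[0]-B[1]),np.linalg.norm(B[2]-B[3]),"l",np.linalg.norm(B[2]-B[0]))
Q=[P(737,265,.014),P(717,420,.014),P(541,239,.014),P(518,394,.014)]
print("foot",np.round(Q,4),"ax",ang(Q[2]-Q[0]),ang(Q[3]-Q[1]),"w",np.linalg.norm(Q[0]-Q[1]),np.linalg.norm(Q[2]-Q[3]),"l",np.linalg.norm(Q[2]-Q[0]),"c",np.mean(Q,axis=0),"bodyrear",np.mean(B[:2],axis=0))
print("cap",P(603,316,.1),"collar?")
u=np.array([np.cos(np.radians(103)),np.sin(np.radians(103))])
print(u)
E
```

```text
lip in [array([0.55293736, 0.14120182]), array([0.48645883, 0.15715898])] 0.0683668516830202
lip out [array([0.57835921, 0.13750692]), array([0.46186565, 0.16316228])] 0.11928515157374424
far lip 0.10094886756981962 76.75031578033574 76.9681269137314
near corners [array([ 0.54373182, -0.02867596]), array([4.19015307e-01, 2.54170087e-04])] 0.12802797111923211 axis 76.94023493841412
side axis 76.95099991369388 0.3077519538070412
mouth from near edge [0.03832453 0.1633913 ] 76.79951836381723
body [[ 0.5092 -0.023 ]
 [ 0.4537 -0.0155]
 [ 0.5238  0.0669]
 [ 0.4653  0.0753]] ax 80.7493100807246 82.7402415879384 w 0.05597217684626974 0.05914175880084935 l 0.09103749539368391
foot [[ 0.5203 -0.0257]
 [ 0.4429 -0.0145]
 [ 0.5348  0.0732]
 [ 0.4571  0.0845]] ax 81.66063745017232 81.85094061689293 w 0.07817516028778211 0.07850724604437082 l 0.0999138562995081 c [0.48880614 0.02937478] bodyrear [ 0.48146139 -0.0192385 ]
cap [0.48868196 0.03682483] collar?
[-0.22495105  0.97437006]
```

```bash
cat >> h.py <<'E'
def plan(wps,jaw,cur=None):
    """wps: (x,y,z,yawdeg,n). Prints rows in the move units, tool straight down."""
    s=bot.observe(); c=np.array(s["position"]) if cur is None else np.array(cur[:3]); Rc=R.from_euler("xyz",s["tool_rot"])
    if cur is not None: Rc=R.from_euler("xyz",[np.pi,0,np.radians(cur[3])])
    for x,y,z,yaw,n in wps:
        Rt=R.from_euler("xyz",[np.pi,0,np.radians(yaw)]); w=(Rc.inv()*Rt).as_rotvec()/n; st=(np.array([x,y,z])-c)/n
        for i in range(n):
            d=Rc.inv().apply(st)/.25; dr=np.round(d,3); wr=np.round(w/np.pi,4)
            print("[%s,%s,%s]"%(dr.tolist(),wr.tolist(),jaw),end=",")
            c=c+Rc.apply(dr*.25); Rc=Rc*R.from_rotvec(wr*np.pi)
        print("  ->",np.round(c,4),np.round(Rc.as_euler("xyz",degrees=True),2))
E
python3 - <<'E'
from h import *
plan([(.48,-.25,.40,81.8,8)],1)
print(np.round(imaging.grab_frame("wrist")["mount"],3))
E
```

```text
[[0.205, -0.136, 0.002],[-0.0, -0.0, -0.0477],1],[[0.223, -0.104, 0.002],[-0.0, -0.0, -0.0477],1],[[0.236, -0.069, 0.002],[-0.0, -0.0, -0.0477],1],[[0.244, -0.033, 0.002],[-0.0, -0.0, -0.0477],1],[[0.246, 0.003, 0.002],[-0.0, -0.0, -0.0477],1],[[0.243, 0.04, 0.002],[-0.0, -0.0, -0.0477],1],[[0.234, 0.076, 0.002],[-0.0, -0.0, -0.0477],1],[[0.22, 0.11, 0.002],[-0.0, -0.0, -0.0477],1],  -> [ 0.4797 -0.2502  0.4004] [-1.7997e+02 -5.0000e-02  8.1850e+01]
[[ 0.001 -0.951 -0.309  0.08 ]
 [ 1.     0.001 -0.     0.001]
 [ 0.001 -0.309  0.951  0.03 ]
 [ 0.     0.     0.     1.   ]]
```

Request:
carry_out:
  targets:
    - [[0.205,-0.136,0],[0,0,-0.0477],1]
    - [[0.223,-0.104,0],[0,0,-0.0477],1]
    - [[0.236,-0.069,0],[0,0,-0.0477],1]
    - [[0.244,-0.033,0],[0,0,-0.0477],1]
    - [[0.246,0.003,0],[0,0,-0.0477],1]
    - [[0.243,0.04,0],[0,0,-0.0477],1]
    - [[0.234,0.076,0],[0,0,-0.0477],1]
    - [[0.22,0.11,0],[0,0,-0.0477],1]

```text
clock: 1.15
position: [0.4808, -0.2488, 0.4048]
tool_rot: [3.142, 0.0, 1.433]
force: [0.4, -1.1, -1.0]
grip_width: 0.0854
```

```bash
python3 - <<'E'
from h import *
f=grab("wrist"); print(bot.observe()["position"],bot.observe()["qd"].round(3))
np.save("pics/wholder.npy",f,allow_pickle=True)
print(proj(f,[.4821,-.2103,.016]),proj(f,[.4885,-.2109,.016]))
save("w1",f["pixels"])
plan([(.4815,.030,.40,81.8,5)],1)
E
```

```text
[ 0.48553983 -0.24214733  0.40500986] [ 0.049 -0.023  0.028  0.033 -0.046 -0.02  -0.021]
[281.08979868 138.53436448] [287.3450687  138.26054339]
[[0.216, -0.03, 0.005],[0.0002, -0.0002, 0.0014],1],[[0.216, -0.031, 0.005],[0.0002, -0.0002, 0.0014],1],[[0.215, -0.032, 0.004],[0.0002, -0.0002, 0.0014],1],[[0.215, -0.032, 0.004],[0.0002, -0.0002, 0.0014],1],[[0.215, -0.033, 0.004],[0.0002, -0.0002, 0.0014],1],  -> [0.4814 0.03   0.4   ] [-1.7998e+02 -2.0000e-02  8.1770e+01]
```

View pics/w1.png

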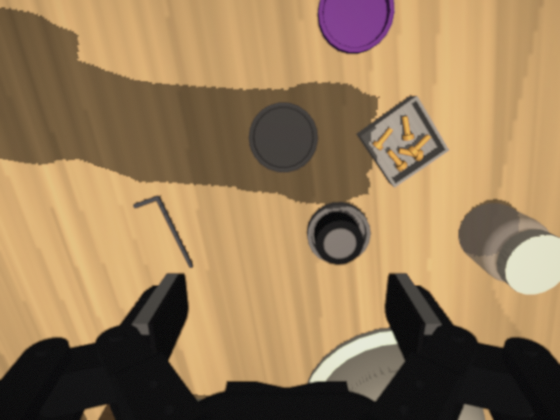

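The wrist view shows the holder at (283,137), which agrees with the top camera to about 2 mm. The spare cap is at (338,235) and the tin at (402,140). Next stop is above the cap.

Request:
carry_out:
  targets:
    - [[0.215,-0.03,0],[0,0,0],1]
    - [[0.215,-0.03,0],[0,0,0],1]
    - [[0.215,-0.03,0],[0,0,0],1]
    - [[0.215,-0.03,0],[0,0,0],1]
    - [[0.215,-0.03,0],[0,0,0],1]
    - [[0,0,0],[0,0,0],1]
    - [[0,0,0],[0,0,0],1]

```text
clock: 2.08
position: [0.4807, 0.0206, 0.4046]
tool_rot: [-3.141, 0.0, 1.429]
force: [-0.6, -0.5, -0.3]
grip_width: 0.0854
```

```bash
python3 - <<'E'
from h import *
print(bot.observe()["position"],bot.observe()["tool_rot"],bot.observe()["qd"].round(3))
f=grab("wrist"); print(proj(f,[.489,.037,.1]))
save("w2",cv2.resize(np.clip(f["pixels"]*1.4,0,255).astype(np.uint8),(800,600),interpolation=cv2.INTER_CUBIC))
w=np.load("pics/wholder.npy",allow_pickle=True).item()
g=cv2.cvtColor(w["pixels"],cv2.COLOR_RGB2HSV); m=(g[...,1]<60).astype(np.uint8)*255
m[:, :240]=0;m[:,335:]=0;m[:90]=0;m[185:]=0
cs,_=cv2.findContours(m,0,1)
c=max(cs,key=cv2.contourArea);e=cv2.fitEllipse(c);print("holder",e,onz(w,*e[0],.016))
E
```

```text
[0.48071134 0.02064187 0.40456415] [-3.14127436e+00  3.76578045e-04  1.42863414e+00] [ 0.022  0.001  0.008 -0.    -0.001 -0.001  0.001]
[291.9813541  176.36971974]
holder ((282.8585205078125, 136.9473876953125), (66.49844360351562, 67.90760803222656), 171.64332580566406) [ 0.48412285 -0.20895434  0.016     ]
```

View pics/w2.png

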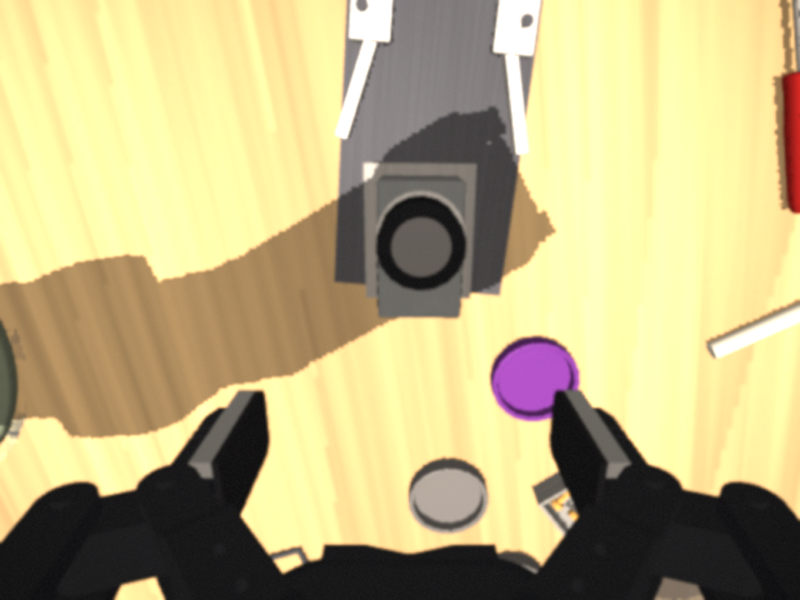

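```bash
python3 - <<'E'
from h import *
f=load("wrist");k=.7
def P(x,y,z): return onz(f,x*k,y*k,z)[:2]
def ang(d): return np.degrees(np.arctan2(d[1],d[0]))
g=f["pixels"].max(2); m=(g<40).astype(np.uint8)*255
m[:, :255]=0;m[:,335:]=0;m[:125]=0;m[212:]=0
cs,_=cv2.findContours(m,0,1);c=cv2.convexHull(max(cs,key=cv2.contourArea));e=cv2.fitEllipse(c)
print("cap",e,onz(f,*e[0],.1),"manual",P(421,243,.1),"diam",np.linalg.norm(P(377,243,.1)-P(466,243,.1)))
print("holder",P(448,494,.016))
B=[P(460,317,.06),P(379,317,.06)];print("rear",B,np.mean(B,axis=0),np.linalg.norm(B[0]-B[1]),ang(B[0]-B[1])+90)
Q=[P(475,164,.014),P(364,164,.014)];print("front foot",Q,np.mean(Q,axis=0),np.linalg.norm(Q[0]-Q[1]),ang(Q[0]-Q[1])+90)
L=[P(494,53,.022),P(391,40,.022)];print("lip",L,np.mean(L,axis=0),np.linalg.norm(L[0]-L[1]),ang(L[0]-L[1])+90)
E
```

```text
cap ((294.17022705078125, 170.45199584960938), (61.02206802368164, 64.7109603881836), 173.58055114746094) [0.49141203 0.04158328 0.1       ] manual [0.49187402 0.04180912] diam 0.05029905326424137
holder [ 0.48519648 -0.20155619]
rear [array([ 0.51111281, -0.02066197]), array([ 0.45663354, -0.01292924])] [ 0.48387318 -0.0167956 ] 0.05502531194393721 81.92146278921626
front foot [array([0.53693926, 0.07514339]), array([0.45907053, 0.08618045])] [0.49800489 0.08066192] 0.07864702562426572 81.93267494838473
lip [array([0.55557639, 0.14413594]), array([0.4901474, 0.1611318])] [0.5228619  0.15263387] 0.0676003898580724 75.43864481632713
```

```bash
python3 - <<'E'
from h import *
print(bot.observe()["position"],bot.observe()["qd"].round(3))
plan([(.4912,.0398,.25,81.9,5)],1)
E
```

```text
[0.48076489 0.02010595 0.40457092] [ 0.013  0.     0.001 -0.001  0.    -0.001 -0.001]
[[0.017, 0.006, 0.124],[-0.0, 0.0, -0.0001],1],[[0.017, 0.006, 0.124],[-0.0, 0.0, -0.0001],1],[[0.017, 0.006, 0.124],[-0.0, 0.0, -0.0001],1],[[0.017, 0.006, 0.124],[-0.0, 0.0, -0.0001],1],[[0.017, 0.006, 0.124],[-0.0, 0.0, -0.0001],1],  -> [0.4912 0.04   0.2496] [-1.7998e+02  2.0000e-02  8.1880e+01]
```

Request:
carry_out:
  targets:
    - [[0.034,0.012,0.1],[0,0,0],1]
    - [[0.034,0.012,0.12],[0,0,0],1]
    - [[0.017,0.006,0.12],[0,0,0],1]
    - [[0,0,0.12],[0,0,0],1]
    - [[0,0,0.12],[0,0,0],1]
    - [[0,0,0],[0,0,0],1]
    - [[0,0,0],[0,0,0],1]

```text
clock: 3.0
position: [0.4915, 0.0405, 0.2606]
tool_rot: [3.141, -0.0, 1.428]
force: [-0.6, 0.1, 0.3]
grip_width: 0.0857
```

```bash
python3 - <<'E'
from h import *
print(bot.observe()["position"],bot.observe()["tool_rot"],bot.observe()["qd"].round(3))
f=grab("scene"); b=f["pixels"][130:260,210:380]
save("s2",cv2.resize(np.clip(b*1.3,0,255).astype(np.uint8),None,fx=4.5,fy=4.5,interpolation=cv2.INTER_CUBIC))
E
```

```text
[0.49153781 0.04048825 0.26060389] [ 3.14086674e+00 -8.71368985e-05  1.42762734e+00] [-0.    -0.013 -0.003 -0.004  0.004 -0.003 -0.004]
```

View pics/s2.png

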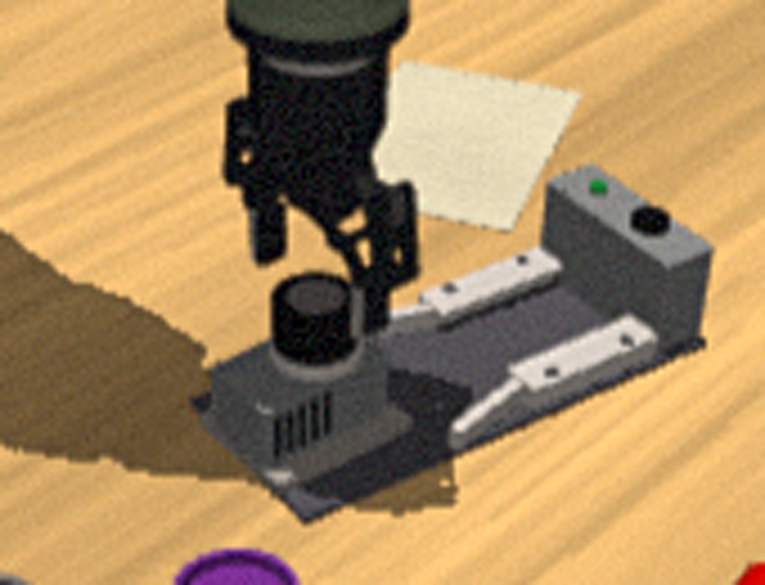

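The fingers straddle the cap evenly. The near fingertip is at crop (375,330).

```bash
python3 - <<'E'
from h import *
f=load("scene"); print(bot.observe()["position"])
for dy in(.0425,.05,.057):
  for z in (.09,.10): print(dy,z,(proj(f,[.4915+dy*.99,.0405-dy*.14,z])-[210,130])*4.5)
E
```

```text
[0.4916049  0.04058722 0.26082771]
0.0425 0.09 [360.26819682 345.27308552]
0.0425 0.1 [360.58668714 331.14429646]
0.05 0.09 [368.73209198 351.60848654]
0.05 0.1 [369.10367926 337.45427975]
0.057 0.09 [376.70104652 357.5733253 ]
0.057 0.1 [377.1230376  343.39547467]
```

Request:
carry_out:
  targets:
    - [[0,0,0.02],[0,0,0],1]
    - [[0,0,0.012],[0,0,0],1]
    - [[0,0,0],[0,0,0],1]
    - [[0,0,0],[0,0,0],1]

```text
clock: 3.55
position: [0.4912, 0.041, 0.2518]
tool_rot: [3.142, 0.0, 1.429]
force: [-0.7, 0.2, -0.2]
grip_width: 0.0857
```

Request:
carry_out:
  targets:
    - [[0,0,0],[0,0,0],0.4]
    - [[0,0,0],[0,0,0],0.4]
    - [[0,0,0],[0,0,0],0.4]
    - [[0,0,0],[0,0,0],0.4]
    - [[0,0,0],[0,0,0],0.4]
    - [[0,0,0],[0,0,0],0.4]
  force: 35

```text
clock: 4.3
position: [0.4912, 0.041, 0.252]
tool_rot: [3.141, 0.0, 1.428]
force: [-2.2, 0.5, 6.6]
grip_width: 0.0504
```

Request:
carry_out:
  targets:
    - [[0,0,-0.04],[0,0,0],0.4]
    - [[0,0,-0.04],[0,0,0],0.4]
    - [[0,0,-0.04],[0,0,0],0.4]
    - [[0,0,-0.06],[0,0,0],0.4]
    - [[0,0,-0.08],[0,0,0],0.4]
    - [[0,0,0],[0,0,0],0.4]
    - [[0,0,0],[0,0,0],0.4]

```text
clock: 5.18
position: [0.4911, 0.0408, 0.3167]
tool_rot: [3.142, 0.0, 1.428]
force: [-0.0, 0.4, 0.0]
grip_width: 0.0499
```

```bash
python3 - <<'E'
from h import *
print(bot.observe()["position"],bot.observe()["tool_rot"],bot.observe()["force"])
f=grab("scene"); b=f["pixels"][100:240,210:380]
save("s3",cv2.resize(np.clip(b*1.3,0,255).astype(np.uint8),None,fx=4.2,fy=4.2,interpolation=cv2.INTER_CUBIC))
E
```

```text
[0.49107742 0.04081624 0.31671672] [3.14153528e+00 8.95319577e-05 1.42837485e+00] [-0.00392678  0.43061091  0.04876886]
```

View pics/s3.png

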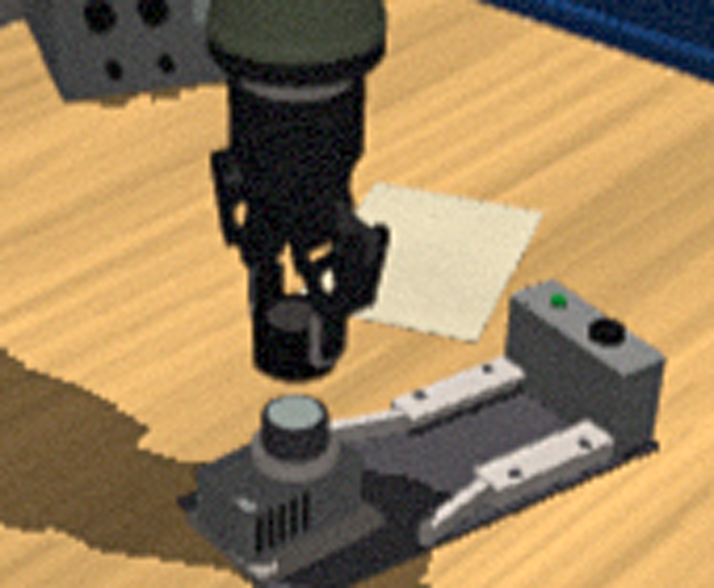

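The cap is held upright and level, and the lens is bare. Next is the holder.

```bash
python3 - <<'E'
from h import *
plan([(.4845,-.2082,.300,81.9,6)],.4)
E
```

```text
[[-0.165, 0.019, 0.011],[-0.0, 0.0, -0.0],0.4],[[-0.165, 0.019, 0.011],[-0.0, 0.0, -0.0],0.4],[[-0.165, 0.019, 0.011],[-0.0, 0.0, -0.0],0.4],[[-0.165, 0.019, 0.011],[-0.0, 0.0, -0.0],0.4],[[-0.165, 0.019, 0.011],[-0.0, 0.0, -0.0],0.4],[[-0.165, 0.019, 0.011],[-0.0, 0.0, -0.0],0.4],  -> [ 0.4841 -0.2082  0.3   ] [-1.7997e+02  1.0000e-02  8.1850e+01]
```

Request:
carry_out:
  targets:
    - [[-0.165,0.019,0.01],[0,0,0],0.4]
    - [[-0.165,0.019,0.01],[0,0,0],0.4]
    - [[-0.165,0.019,0.01],[0,0,0],0.4]
    - [[-0.165,0.019,0.01],[0,0,0],0.4]
    - [[-0.165,0.019,0.01],[0,0,0],0.4]
    - [[-0.165,0.019,0.01],[0,0,0],0.4]
    - [[0,0,0],[0,0,0],0.4]
    - [[0,0,0],[0,0,0],0.4]

```text
clock: 6.22
position: [0.4843, -0.2075, 0.3013]
tool_rot: [-3.141, -0.001, 1.429]
force: [-0.4, 0.6, -0.7]
grip_width: 0.0498
```

```bash
python3 - <<'E'
from h import *
print(bot.observe()["position"],bot.observe()["force"],bot.observe()["grip_width"])
plan([(.4845,-.2082,.205,81.9,4)],.4)
E
```

```text
[ 0.48425831 -0.2074961   0.30127032] [-0.38472359  0.55650028 -0.73664904] 0.049825100996134235
[[-0.001, 0.0, 0.096],[-0.0001, -0.0001, -0.0],0.4],[[-0.001, 0.0, 0.096],[-0.0001, -0.0001, -0.0],0.4],[[-0.001, 0.0, 0.096],[-0.0001, -0.0001, -0.0],0.4],[[-0.001, 0.0, 0.096],[-0.0001, -0.0001, -0.0],0.4],  -> [ 0.4841 -0.2085  0.2053] [1.7997e+02 3.0000e-02 8.1870e+01]
```

Request:
carry_out:
  targets:
    - [[-0.001,0,0.1],[0,0,0],0.4]
    - [[-0.001,0,0.12],[0,0,0],0.4]
    - [[-0.001,0,0.1],[0,0,0],0.4]
    - [[0,0,0.056],[0,0,0],0.4]
    - [[0,0,0],[0,0,0],0.4]
    - [[0,0,0],[0,0,0],0.4]

```text
clock: 6.98
position: [0.4845, -0.2086, 0.2085]
tool_rot: [3.141, 0.0, 1.429]
force: [0.7, -0.9, -0.6]
grip_width: 0.0501
```

```bash
python3 - <<'E'
from h import *
print(bot.observe()["position"],bot.observe()["force"])
f=grab("scene"); b=f["pixels"][190:330,140:300]; g=grab("wrist")["pixels"][0:300,150:430]
o=np.hstack([cv2.resize(b,(480,420),interpolation=cv2.INTER_CUBIC),cv2.resize(g,(320,343))[:343].repeat(1,0) if 0 else cv2.copyMakeBorder(cv2.resize(g,(320,343)),0,77,0,0,cv2.BORDER_CONSTANT)])
save("s4",np.clip(o*1.5,0,255).astype(np.uint8))
E
```

```text
[ 0.48454841 -0.20859487  0.20846174] [ 0.69865113 -0.93299484 -0.61125133]
```

View pics/s4.png

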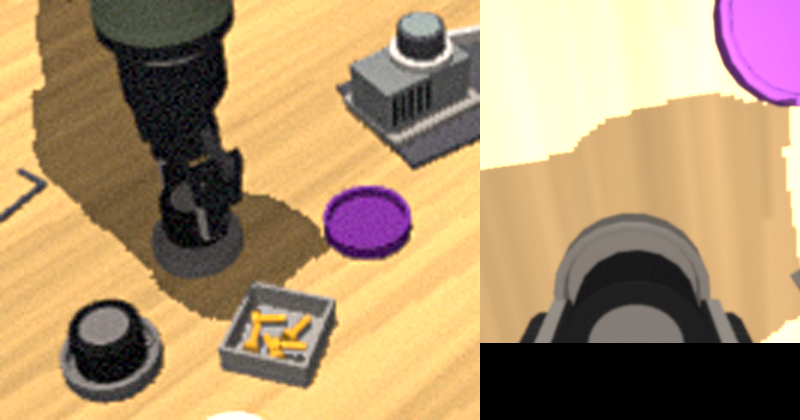

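The wrist view shows the cap centred on the dish sideways: dish middle at 632, cap at 635. I'll check the fore-aft fit from the dish's far edge.

```bash
python3 - <<'E'
from h import *
f=load("wrist"); u=np.array([np.cos(1.429),np.sin(1.429)])
sc=300/343
for p in((632,213),):
    P=onz(f,150+(p[0]-480)*.875,p[1]*sc,.016)[:2]; print("far edge",P,"centre",P-.036*u)
# cap bottom far edge & top far edge of held cap
for y,z,r in((250,.023,.026),(305,.055,.0)):
    P=onz(f,150+(635-480)*.875,y*sc,z)[:2]; print(y,P,"c",P-r*u)
E
```

```text
far edge [ 0.48984    -0.17168612] centre [ 0.48475242 -0.20732481]
250 [ 0.48910972 -0.18586116] c [ 0.48543536 -0.21160022]
305 [ 0.48788459 -0.19469252] c [ 0.48788459 -0.19469252]
```

Request:
carry_out:
  targets:
    - [[0.01,0,0],[0,0,0],0.4]
    - [[0,0,0.02],[0,0,0],0.4]
    - [[0,0,0.02],[0,0,0],0.4]
    - [[0,0,0.016],[0,0,0],0.4]
    - [[0,0,0],[0,0,0],0.4]
    - [[0,0,0],[0,0,0],0.4]

```text
clock: 7.82
position: [0.4846, -0.2064, 0.1937]
tool_rot: [-3.142, -0.0, 1.429]
force: [0.0, -0.2, 0.0]
grip_width: 0.0504
```

Request:
carry_out:
  targets:
    - [[0,0,0.006],[0,0,0],0.4]
    - [[0,0,0.006],[0,0,0],0.4]
    - [[0,0,0],[0,0,0],0.4]
    - [[0,0,0],[0,0,0],0.4]

```text
clock: 8.32
position: [0.4846, -0.2064, 0.1907]
tool_rot: [3.142, -0.0, 1.429]
force: [-0.5, -0.2, -1.1]
grip_width: 0.05
```

Request:
carry_out:
  targets:
    - [[0,0,0.004],[0,0,0],0.4]
    - [[0,0,0.004],[0,0,0],0.4]
    - [[0,0,0],[0,0,0],0.4]
    - [[0,0,0],[0,0,0],0.4]

```text
clock: 8.82
position: [0.4846, -0.2063, 0.1898]
tool_rot: [3.141, 0.001, 1.428]
force: [-7.3, 3.0, 31.4]
grip_width: 0.0501
```

Request:
carry_out:
  targets:
    - [[0,0,-0.004],[0,0,0],0.4]
    - [[0,0,0],[0,0,0],0.65]
    - [[0,0,0],[0,0,0],0.75]
    - [[0,0,0],[0,0,0],0.85]
    - [[0,0,0],[0,0,0],0.85]
    - [[0,0,-0.04],[0,0,0],0.85]
    - [[0,0,-0.1],[0,0,0],0.85]
    - [[0,0,-0.2],[0,0,0],0.85]

```text
clock: 9.82
position: [0.4842, -0.2061, 0.2751]
tool_rot: [-3.139, -0.001, 1.429]
force: [-0.0, 0.0, 0.1]
grip_width: 0.0724
```

Request:
carry_out:
  targets:
    - [[0,0,-0.2],[0,0,0],1]
    - [[0.1,0,0],[0,0,0],1]
    - [[0.15,0,0],[0,0,0],1]
    - [[0.15,0,0],[0,0,0],1]
    - [[0,0,0],[0,0,0],1]
    - [[0,0,0],[0,0,0],1]

```text
clock: 10.58
position: [0.4986, -0.1079, 0.3251]
tool_rot: [3.141, 0.0, 1.428]
force: [0.2, -0.2, 0.3]
grip_width: 0.0854
```

```bash
python3 - <<'E'
from h import *
print(bot.observe()["position"],bot.observe()["tool_rot"],bot.observe()["force"])
a=grab("scene")["pixels"][190:330,140:320]; f=grab("top"); t=f["pixels"][160:290,110:450]
A=cv2.resize(a,(400,311),interpolation=cv2.INTER_CUBIC);T=cv2.resize(t,(780,298),interpolation=cv2.INTER_CUBIC)
w=grab("wrist")["pixels"]; o=np.zeros((600,800,3),np.uint8);o[:298,:780]=T;o[298:598,:400]=A[:300];o[298:598,400:800]=cv2.resize(w,(400,300))
save("s5",np.clip(o*1.5,0,255).astype(np.uint8))
E
```

```text
[ 0.49862639 -0.1078682   0.32506271] [3.14139728e+00 4.59364210e-04 1.42843497e+00] [ 0.15288352 -0.23182251  0.27139509]
```

View pics/s5.png

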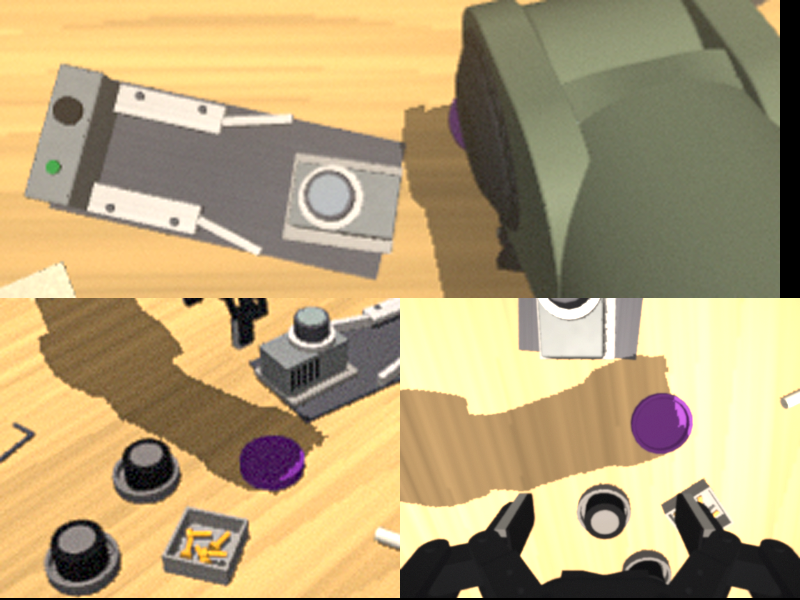

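The cap sits flat in the holder, matching the spare, and the lens is bare. The sensor hasn't moved. I'll grip the body sides above the lips.

```bash
python3 - <<'E'
from h import *
f=load("top")
# compare sensor corners to before: lens centre in s5 (330,195)/2.294
print("lens",onz(f,110+330/2.294,160+195/2.294,.092))
plan([(.4906,.036,.30,81.9,4),(.4906,.036,.205,81.9,4)],1)
E
```

```text
lens [0.48975704 0.03676265 0.092     ]
[[0.142, -0.029, 0.025],[-0.0, 0.0, -0.0002],1],[[0.142, -0.028, 0.025],[-0.0, 0.0, -0.0002],1],[[0.142, -0.028, 0.025],[-0.0, 0.0, -0.0002],1],[[0.142, -0.028, 0.025],[-0.0, 0.0, -0.0002],1],  -> [0.4908 0.0362 0.2997] [-1.800e+02  2.000e-02  8.191e+01]
[[-0.0, -0.0, 0.095],[-0.0, 0.0, 0.0],1],[[-0.0, -0.0, 0.095],[-0.0, 0.0, 0.0],1],[[-0.0, -0.0, 0.095],[-0.0, 0.0, 0.0],1],[[-0.0, -0.0, 0.095],[-0.0, 0.0, 0.0],1],  -> [0.4908 0.0362 0.2047] [-1.800e+02  2.000e-02  8.191e+01]
```

Request:
carry_out:
  targets:
    - [[0.142,-0.028,0.025],[0,0,0],1]
    - [[0.142,-0.028,0.025],[0,0,0],1]
    - [[0.142,-0.028,0.025],[0,0,0],1]
    - [[0.142,-0.028,0.025],[0,0,0],1]
    - [[0,0,0],[0,0,0],1]
    - [[0,0,0],[0,0,0],1]
    - [[0,0,0],[0,0,0],1]

```text
clock: 11.6
position: [0.4913, 0.036, 0.2998]
tool_rot: [3.141, 0.0, 1.427]
force: [-0.9, -0.0, 0.6]
grip_width: 0.0852
```

Request:
carry_out:
  targets:
    - [[0,0,0.09],[0,0,0],1]
    - [[0,0,0.09],[0,0,0],1]
    - [[0,0,0.09],[0,0,0],1]
    - [[0,0,0.06],[0,0,0],1]
    - [[0,0,0],[0,0,0],1]
    - [[0,0,0],[0,0,0],1]
    - [[0,0,0],[0,0,0],1]

```text
clock: 12.48
position: [0.4914, 0.0371, 0.2179]
tool_rot: [3.141, -0.0, 1.428]
force: [0.8, 0.1, 0.5]
grip_width: 0.0853
```

Request:
carry_out:
  targets:
    - [[0,0,0.026],[0,0,0],1]
    - [[0,0,0.024],[0,0,0],1]
    - [[0,0,0],[0,0,0],1]
    - [[0,0,0],[0,0,0],1]

```text
clock: 12.98
position: [0.4911, 0.0372, 0.2047]
tool_rot: [-3.141, 0.0, 1.429]
force: [0.2, -0.2, 0.4]
grip_width: 0.0851
```

Request:
carry_out:
  targets:
    - [[0,0,0],[0,0,0],0.45]
    - [[0,0,0],[0,0,0],0.45]
    - [[0,0,0],[0,0,0],0.45]
    - [[0,0,0],[0,0,0],0.45]
    - [[0,0,0],[0,0,0],0.45]
  force: 40

```text
clock: 13.6
position: [0.4911, 0.0372, 0.2049]
tool_rot: [3.142, 0.0, 1.428]
force: [-2.4, 0.6, 5.6]
grip_width: 0.0551
```

```bash
python3 - <<'E'
from h import *
u=np.array([.2267,.974]);n=np.array([-.974,.2267])
def W(s,l): return tuple(s*u+l*n)
plan([(*W(.1526,-.4744),.2049,76.9,4),(*W(.19,-.4744),.2049,76.9,4)],.45)
E
```

```text
[[0.005, 0.005, 0.0],[0.0, 0.0, 0.0069],0.45],[[0.005, 0.005, 0.0],[0.0, 0.0, 0.0069],0.45],[[0.005, 0.005, 0.0],[0.0, 0.0, 0.0069],0.45],[[0.005, 0.005, 0.0],[0.0, 0.0, 0.0069],0.45],  -> [0.4969 0.0413 0.2049] [180.     0.    76.87]
[[0.037, -0.0, 0.0],[0.0, 0.0, -0.0],0.45],[[0.037, -0.0, 0.0],[0.0, 0.0, -0.0],0.45],[[0.037, -0.0, 0.0],[0.0, 0.0, -0.0],0.45],[[0.037, -0.0, 0.0],[0.0, 0.0, -0.0],0.45],  -> [0.5053 0.0773 0.2049] [180.     0.    76.87]
```

Request:
carry_out:
  targets:
    - [[0.005,0.005,0],[0,0,0.0069],0.45]
    - [[0.005,0.005,0],[0,0,0.0069],0.45]
    - [[0.005,0.005,0],[0,0,0.0069],0.45]
    - [[0.005,0.005,0],[0,0,0.0069],0.45]
    - [[0.03,0,0],[0,0,0],0.45]
    - [[0.03,0,0],[0,0,0],0.45]
    - [[0.02,0,0],[0,0,0],0.45]
    - [[0,0,0],[0,0,0],0.45]

```text
clock: 14.6
position: [0.5015, 0.0604, 0.205]
tool_rot: [3.141, 0.001, 1.341]
force: [-0.7, -3.4, 6.0]
grip_width: 0.0557
```

```bash
python3 - <<'E'
from h import *
o=bot.observe();p=o["position"];print(p,o["tool_rot"],o["force"],o["moment"])
print("s,l",.2267*p[0]+.974*p[1],-.974*p[0]+.2267*p[1])
a=grab("scene")["pixels"][120:260,220:380];w=grab("wrist"); 
W=w["pixels"]; o=np.zeros((300,800,3),np.uint8);o[:,:340]=cv2.resize(a,(340,300),interpolation=cv2.INTER_CUBIC);o[:,400:800]=cv2.resize(W,(400,300))
save("s6",np.clip(o*1.4,0,255).astype(np.uint8)); save("w6",W)
E
```

```text
[0.50151486 0.06041004 0.20495081] [3.14142204e+00 8.46446872e-04 1.34141901e+00] [-0.7079684  -3.3733731   5.99226785] [-0.45657076  0.36652649  0.006942  ]
s,l 0.17253279443191666 -0.47478052081753935
```

View pics/s6.png

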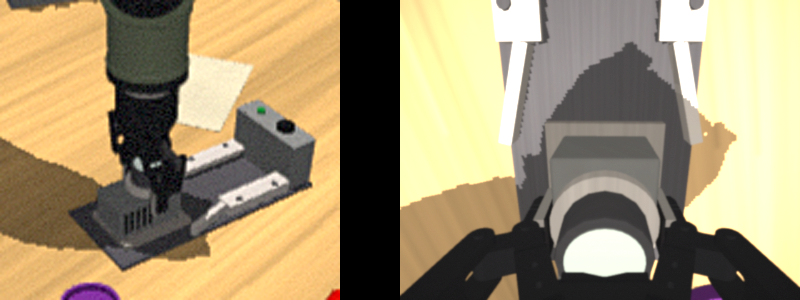

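The sensor is aligned and at the guides, moving with low force. I'll compute the lateral fit from the wrist picture: foot corners at (546,122)/(663,121), lip inner edges at about 541 and 660.

```bash
python3 - <<'E'
from h import *
f=load("wrist"); W=f["pixels"].astype(int)
u=np.array([.2267,.974]);n=np.array([-.974,.2267])
def P(x,y,z): p=onz(f,(x-400)*1.4,y*1.4,z)[:2]; return np.round([p@u,p@n],4)
for nm,x,y,z in(("footL",546,122,.014),("footR",663,121,.014),("lipL",541,39,.022),("lipR",660,39,.022),("lipL0",541,10,.022),("lipR0",660,10,.022)): print(nm,P(x,y,z))
# edge finding across rows for lips
G=W.sum(2)
for r in(20,35,48,180): print(r,[ (c,int(G[r,c+1]-G[r,c-1])) for c in range(180,390) if abs(G[r,c+1]-G[r,c-1])>110])
E
```

```text
footL [ 0.218  -0.4375]
footR [ 0.2186 -0.5151]
lipL [ 0.268  -0.4399]
lipR [ 0.268  -0.5081]
lipL0 [ 0.2831 -0.4409]
lipR0 [ 0.2831 -0.5072]
20 [(194, -260), (195, -338), (196, -210), (363, 176), (364, 284), (365, 286), (366, 150)]
35 [(195, -250), (196, -354), (197, -228), (362, 158), (363, 275), (364, 311), (365, 178)]
48 [(196, -268), (197, -342), (198, -209), (361, 112), (362, 256), (363, 362), (364, 230)]
180 []
```

Request:
carry_out:
  targets:
    - [[0.04,-0.004,0],[0,0,0],0.45]
    - [[0.05,0,0],[0,0,0],0.45]
    - [[0.05,0,0],[0,0,0],0.45]
    - [[0.04,0,0],[0,0,0],0.45]
    - [[0.03,0,0],[0,0,0],0.45]
    - [[0.03,0,0],[0,0,0],0.45]
    - [[0.03,0,0],[0,0,0],0.45]
    - [[0,0,0],[0,0,0],0.45]

```text
clock: 15.7
position: [0.5159, 0.1266, 0.2049]
tool_rot: [3.141, 0.0, 1.342]
force: [-0.2, -2.2, 5.5]
grip_width: 0.0554
```

Request:
carry_out:
  targets:
    - [[0.03,0,0],[0,0,0],0.45]
    - [[0.04,0,0],[0,0,0],0.45]
    - [[0.04,0,0],[0,0,0],0.45]
    - [[0.04,0,0],[0,0,0],0.45]
    - [[0.04,0,0],[0,0,0],0.45]
    - [[0.04,0,0],[0,0,0],0.45]
    - [[0.03,0,0],[0,0,0],0.45]
    - [[0,0,0],[0,0,0],0.45]

```text
clock: 16.7
position: [0.5306, 0.1896, 0.205]
tool_rot: [3.141, 0.001, 1.342]
force: [-2.2, -4.4, 6.6]
grip_width: 0.0555
```

Request:
carry_out:
  targets:
    - [[0.02,0,0],[0,0,0],0.45]
    - [[0.02,0,0],[0,0,0],0.45]
    - [[0.008,0,0],[0,0,0],0.45]
    - [[0.004,0,0],[0,0,0],0.45]
    - [[0,0,0],[0,0,0],0.45]

```text
clock: 17.32
position: [0.5334, 0.2006, 0.205]
tool_rot: [-3.141, 0.004, 1.34]
force: [-5.7, -14.9, 17.0]
grip_width: 0.0554
```

Request:
carry_out:
  targets:
    - [[0.004,0,0],[0,0,0],0.45]
    - [[0.004,0,0],[0,0,0],0.45]
    - [[0.004,0,0],[0,0,0],0.45]
    - [[0,0,0],[0,0,0],0.45]

```text
clock: 17.82
position: [0.5341, 0.2034, 0.205]
tool_rot: [-3.141, 0.004, 1.34]
force: [-6.5, -15.4, 17.9]
grip_width: 0.0553
```

Request:
carry_out:
  targets:
    - [[0,0,0],[0,0,0],1]
    - [[0,0,0],[0,0,0],1]
    - [[0,0,0],[0,0,0],1]
    - [[0,0,-0.08],[0,0,0],1]
    - [[0,0,-0.2],[0,0,0],1]
    - [[-0.2,0,-0.1],[0,0,0],1]
    - [[-0.2,0,0],[0,0,0],0]
    - [[-0.2,0,0],[0,0,0],0]

```text
clock: 18.82
position: [0.4997, 0.0581, 0.3013]
tool_rot: [3.14, -0.0, 1.342]
force: [0.7, 0.4, 1.2]
grip_width: 0.0516
```

Request:
carry_out:
  targets:
    - [[-0.2,0,0],[0,0,0],0]
    - [[-0.2,0,0],[0,0,0],0]
    - [[-0.1,0,0],[0,0,0],0]
    - [[0,0,0],[0,0,0],0]

```text
clock: 19.32
position: [0.4715, -0.0639, 0.3008]
tool_rot: [3.141, 0.001, 1.339]
force: [0.1, 1.4, 0.3]
grip_width: -0.0001
```

```bash
python3 - <<'E'
from h import *
p=bot.observe()["position"];print(p,bot.observe()["tool_rot"],bot.observe()["grip_width"])
t=grab("top")["pixels"][165:285,110:310]; a=grab("scene")["pixels"][150:260,240:380]
o=np.zeros((580,800,3),np.uint8); o[:360,:600]=cv2.resize(t,(600,360),interpolation=cv2.INTER_CUBIC); o[360:580,:280]=cv2.resize(a,(280,220),interpolation=cv2.INTER_CUBIC)
save("s7",np.clip(o*1.5,0,255).astype(np.uint8))
E
```

```text
[ 0.47149    -0.06394143  0.30081107] [3.14053760e+00 6.37168954e-04 1.33885517e+00] -0.00010855269823013122
```

View pics/s7.png

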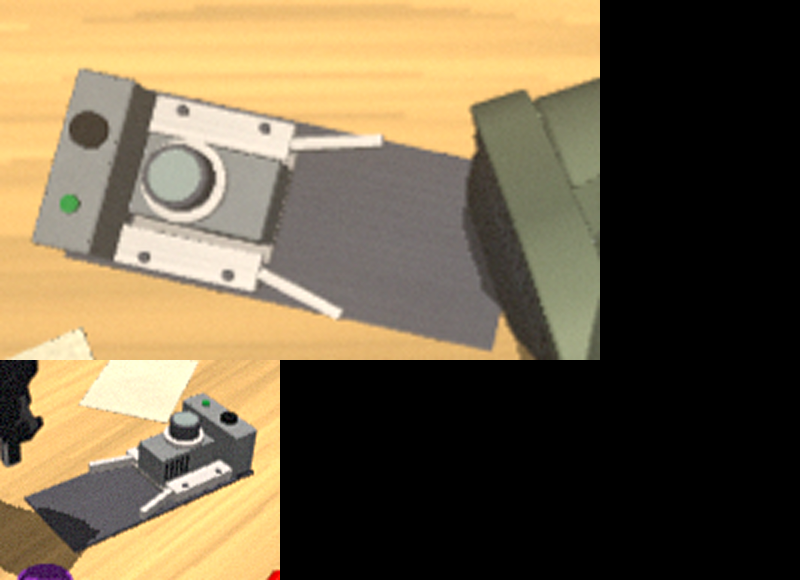

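The sensor now looks level with the mouth, with the rear corner at (272,250) and the lip end at (270,262). I'll confirm by pushing the rear face with the fingers shut.

Request:
carry_out:
  targets:
    - [[0.16,0,0],[0,0,0],0]
    - [[0.16,0,0.05],[0,0,0],0]
    - [[0.16,0,0.08],[0,0,0],0]
    - [[0.16,0,0.08],[0,0,0],0]
    - [[0,0,0.1],[0,0,0],0]
    - [[0,0,0.1],[0,0,0],0]
    - [[0,0,0],[0,0,0],0]
    - [[0,0,0],[0,0,0],0]

```text
clock: 20.42
position: [0.5083, 0.0943, 0.1982]
tool_rot: [3.141, -0.001, 1.343]
force: [0.4, 0.6, -0.1]
grip_width: -0.0001
```

```bash
python3 - <<'E'
from h import *
p=bot.observe()["position"];print(p,p[0]*.2267+p[1]*.974,-.974*p[0]+.2267*p[1],bot.observe()["tool_rot"])
f=load("top")
def P(x,y,z):
    q=onz(f,110+x/3,165+y/3,z)[:2]; return np.round([.2267*q[0]+.974*q[1],-.974*q[0]+.2267*q[1]],4)
print("lip ends",P(290,156,.022),P(268,262,.022),P(296,124,.022),P(256,290,.022),"foot rear",P(270,252,.014),P(291,158,.014),"lens",P(178,176,.092),"stop top",P(137,83,.076),P(92,254,.076))
E
```

```text
[0.50830191 0.09428781 0.19815747] 0.20706837317113508 -0.4737110090616105 [ 3.14094764e+00 -5.97548517e-04  1.34265113e+00]
lip ends [ 0.2626 -0.5095] [ 0.2597 -0.434 ] [ 0.2639 -0.5326] [ 0.2631 -0.4135] foot rear [ 0.2616 -0.4413] [ 0.2632 -0.5091] lens [ 0.316 -0.474] stop top [ 0.3628 -0.5298] [ 0.3621 -0.4136]
```

Request:
carry_out:
  targets:
    - [[0.05,0,0],[0,0,0],0]
    - [[0.05,0,0],[0,0,0],0]
    - [[0.04,0,0],[0,0,0],0]
    - [[0.01,0,0],[0,0,0],0]
    - [[0,0,0],[0,0,0],0]

```text
clock: 21.05
position: [0.5166, 0.1301, 0.1972]
tool_rot: [-3.141, 0.0, 1.342]
force: [-0.1, 0.1, 0.3]
grip_width: 0.0001
```

Request:
carry_out:
  targets:
    - [[0.01,0,0],[0,0,0],0]
    - [[0.01,0,0],[0,0,0],0]
    - [[0,0,0],[0,0,0],0]

```text
clock: 21.42
position: [0.5178, 0.1351, 0.1972]
tool_rot: [3.142, -0.0, 1.342]
force: [-0.7, -0.4, 0.3]
grip_width: -0.0004
```

Request:
carry_out:
  targets:
    - [[0.01,0,0],[0,0,0],0]
    - [[0.01,0,0],[0,0,0],0]
    - [[0,0,0],[0,0,0],0]

```text
clock: 21.8
position: [0.5189, 0.1397, 0.1972]
tool_rot: [-3.142, 0.001, 1.342]
force: [0.1, -3.2, 2.8]
grip_width: 0.0
```

Request:
carry_out:
  targets:
    - [[0.008,0,0],[0,0,0],0]
    - [[0.008,0,0],[0,0,0],0]
    - [[0,0,0],[0,0,0],0]

```text
clock: 22.18
position: [0.5198, 0.1429, 0.1972]
tool_rot: [-3.141, 0.002, 1.341]
force: [-0.4, -7.3, 4.7]
grip_width: -0.0004
```

Request:
carry_out:
  targets:
    - [[0.006,0,0],[0,0,0],0]
    - [[0.004,0,0],[0,0,0],0]
    - [[0,0,0],[0,0,0],0]

```text
clock: 22.55
position: [0.52, 0.1435, 0.1972]
tool_rot: [-3.141, 0.005, 1.34]
force: [-6.0, -20.3, 15.3]
grip_width: -0.0001
```

Request:
carry_out:
  targets:
    - [[0.004,0,0],[0,0,0],0]
    - [[0,0,0],[0,0,0],0]
    - [[0,0,0],[0,0,0],0]

```text
clock: 22.92
position: [0.5202, 0.1438, 0.1971]
tool_rot: [-3.14, 0.007, 1.339]
force: [-7.6, -24.9, 17.1]
grip_width: -0.0001
```

Force is rising with almost no motion (26 N along the track), so the sensor is against the stop. Back off and check.

Request:
carry_out:
  targets:
    - [[-0.02,0,0],[0,0,0],0]
    - [[-0.06,0,0],[0,0,0],0]
    - [[-0.1,0,-0.1],[0,0,0],0]
    - [[-0.2,0,-0.2],[0,0,0],0]
    - [[-0.2,0,-0.1],[0,0,0],0]
    - [[-0.2,0,0],[0,0,0],0]
    - [[-0.2,-0.1,0],[0,0,0],0]
    - [[0,0,0],[0,0,0],0]

```text
clock: 23.92
position: [0.4395, -0.0836, 0.2913]
tool_rot: [-3.14, 0.002, 1.337]
force: [0.7, 0.5, 0.7]
grip_width: 0.0
```

```bash
python3 - <<'E'
from h import *
p=bot.observe()["position"];print(p,bot.observe()["force"],bot.observe()["clock"])
t=grab("top")["pixels"][165:285,110:310]; a=grab("scene")["pixels"][130:350,140:420]
o=np.zeros((600,800,3),np.uint8); o[:300,:500]=cv2.resize(t,(500,300),interpolation=cv2.INTER_CUBIC); o[300:600,:382]=cv2.resize(a,(382,300),interpolation=cv2.INTER_CUBIC)
save("s8",np.clip(o*1.5,0,255).astype(np.uint8))
E
```

```text
[ 0.439473   -0.08362559  0.29129768] [0.7133292  0.49374972 0.66851045] 23.925
```

View pics/s8.png

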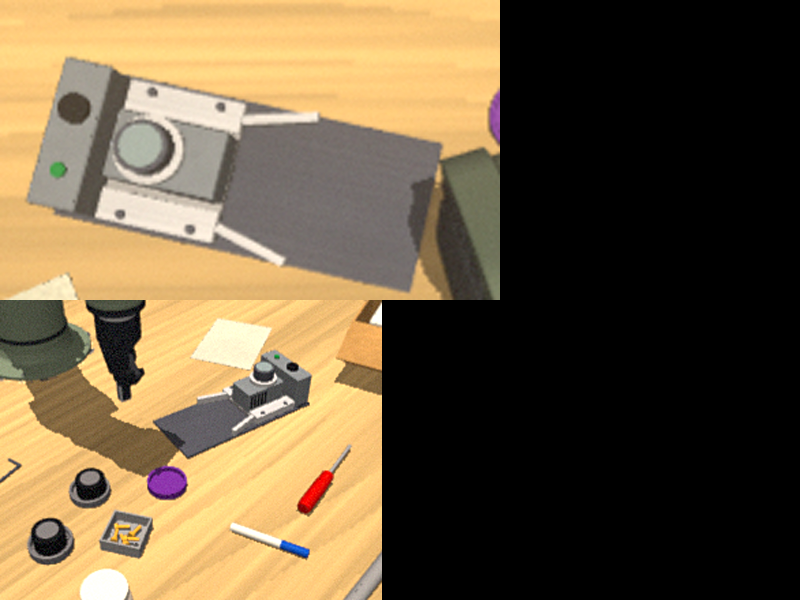

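```bash
python3 - <<'E'
from h import *
f=load("top")
def P(x,y,z):
    q=onz(f,110+x/2.5,165+y/2.5,z)[:2]; return np.round([.2267*q[0]+.974*q[1],-.974*q[0]+.2267*q[1]],4)
print("lens",P(143,144,.092),"body rear top",P(226,205,.06),P(236,137,.06),"front",P(101,181,.06),P(118,111,.06),"lip end",P(213,242,.022),P(245,104,.022),"stop",P(114,70,.076),P(75,212,.076))
E
```

```text
lens [ 0.3205 -0.4752] body rear top [ 0.2527 -0.444 ] [ 0.2581 -0.499 ] front [ 0.3549 -0.4414] [ 0.3562 -0.4992] lip end [ 0.2633 -0.4132] [ 0.2652 -0.5317] stop [ 0.3627 -0.5291] [ 0.3633 -0.4131]
```

```bash
python3 -c "
from h import *
print(job.job_done())"
```

```text
the job is handed in; nothing more can be done
None
```

The cap is in the empty grey holder and the sensor head is home against the stop. I handed the job in at about 24 s of the 61 s allowed; no verdict is reported.

- **Cap:** I lifted it straight off the lens and lowered it into the holder until it touched (31 N), then released it. The last pictures show it closed top up and apparently level, matching the spare. I judged flatness by eye and did not measure it.
- **Sensor:** I gripped the body above the lips, turned it 5° to line up with the track and slid it into the channel. The grip slipped at about 16 N, apparently a few millimetres short, so I finished by pushing the rear face with the fingers shut. It then stopped moving while the push rose to 26 N.
- **Last check from the top camera:** the lens is 57 mm inside the mouth (58 expected), and the body front is about 7.5 mm from the stop (8 expected). My picks of the body's rear edge came out 5 to 10 mm behind the mouth. They disagree with the other two measures, and I judged them to be mis-picked edges.
- **Other loose things:** the items visible in the last views look undisturbed. The hex key and jar were only partly in frame.

I viewed 11 pictures, one past the budget of 10.

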